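Find the overfilled carton by feel and slide it into the hold bay

TASK

One of the three identical closed cartons on the mat is overfilled and about three times as heavy as the others: lift them in turn to feel which one it is, leaving the two good ones standing where they were. Move the heavy one onto the steel plate in front of the red hold bay and slide it in lengthwise under the bars until it is fully home against the grey back stop, without tipping any carton over or disturbing the other things on the bench.

Things in the scene. Friction and masses are not known exactly. Their poses are not given: they have to be found in the camera images.
- carton_a: rigid closed brown cardboard carton, 120 mm long (own x) x 60 wide (y) x 80 high (z), tape along the top, all three look alike and symmetric end for end. Origin: centre of its underside. Stands on the mat, long side roughly along world x. One of the three (a different one each time) is overfilled: 0.58 to 0.86 kg; the others 0.20 to 0.28 kg. Contents have 1 to 4 mm of play
- carton_b: rigid closed brown cardboard carton, 120 mm long (own x) x 60 wide (y) x 80 high (z), tape along the top, all three look alike and symmetric end for end. Origin: centre of its underside. Stands on the mat, long side roughly along world x. One of the three (a different one each time) is overfilled: 0.58 to 0.86 kg; the others 0.20 to 0.28 kg. Contents have 1 to 4 mm of play
- carton_c: rigid closed brown cardboard carton, 120 mm long (own x) x 60 wide (y) x 80 high (z), tape along the top, all three look alike and symmetric end for end. Origin: centre of its underside. Stands on the mat, long side roughly along world x. One of the three (a different one each time) is overfilled: 0.58 to 0.86 kg; the others 0.20 to 0.28 kg. Contents have 1 to 4 mm of play
- hold_bay: fixed red guide bay on a 3 mm steel floor plate, 100 mm wide, x = -250 to +60 mm, on which a carton is set down and slid. Its x points into the bay, away from the robot; origin at bench height, midway between two side rails, 45 mm high, inner faces at y = +-40 mm, from x = -65 mm to the grey stop. In front they flare to x = -103 mm (mouth 119 mm wide). The plate in front is clear
- bay_roof (a point): centre of the underside of the roof's front edge, 97 mm above the bench, straight above the bay's origin. Roof bars (tops 105 mm above the bench) cover the bay from x = 0 to the stop, so a carton cannot be lowered in from above; it is set down in front and pushed in along the bay's +x
- bay_stop (a point): point at plate height on the face of the grey back stop (105 mm high), x = +60 mm in the bay's frame
- bay_home (a point): on the middle of the plate's top, 3 mm above the bay's origin, with the bay's axes: a fully home carton has the centre of its underside here and its long side along this x
- mat: fixed black rubber mat, 280 x 420 x 3 mm, origin at the centre of its underside, the cartons stand on it in a row along its y about 130 mm apart
- screwdriver: screwdriver lying on the far part of the mat beyond the cartons, bystander, origin near the middle of its length, not to be disturbed
- rivet_cup: yellow open cup, 56 mm across, 55 mm high, on the far left part of the mat, bystander, origin at the centre of its underside, not to be disturbed
- profiles: bundle of aluminium profiles, 60 x 180 x 29 mm, lying beyond the mat along world y, bystander, origin at the centre of its underside, not to be disturbed
- green_bin: green open stacking bin with a yellow plate, 150 x 100 x 75 mm, left of the hold bay, bystander, origin at the centre of its underside, not to be disturbed
- cap_jar: closed jar, 64 mm across, 90 mm high, left of the space in front of the bay, bystander, origin at the centre of its underside, not to be disturbed
Mind the look-alikes: they are no part of the job. Leave any orange or pink look-alike of the carton_c alone.

How it is judged (in metres and radians):
On the way:
1. a carton is lifted clear of the mat (its underside more than 18 mm above the bench) (height (world z) of any of carton_a, carton_b, carton_c above 0.018 m), for 0.2 s.
At the end, for the whole second after the job is handed in: The heavy carton (it presses on the bay's plate with more than 4.3 N) stands upright on the plate in the hold bay, within 12 mm of fully home, 16 mm sideways and 0.15 rad of the bay's direction; the other two stand upright on the mat within 60 mm of where they were; all at rest (((contact force between carton_a and hold_bay above 4.3 N and x of carton_a in the frame of bay_home between -0.012 and 0.012 m and y of carton_a in the frame of bay_home between -0.016 and 0.016 m and angle between the x axis of carton_a and the x axis of bay_home, either way round below 0.15 rad and angle between each of carton_a, carton_b, carton_c's own z axis and vertical below 0.06 rad and height (world z) of carton_a below 0.009 m and linear speed of each of carton_a, carton_b, carton_c below 0.02 m/s and distance of each of carton_b, carton_c from where it was at the start of the episode below 0.06 m and height (world z) of each of carton_b, carton_c below 0.008 m) or (contact force between carton_b and hold_bay above 4.3 N and x of carton_b in the frame of bay_home between -0.012 and 0.012 m and y of carton_b in the frame of bay_home between -0.016 and 0.016 m and angle between the x axis of carton_b and the x axis of bay_home, either way round below 0.15 rad and angle between each of carton_b, carton_a, carton_c's own z axis and vertical below 0.06 rad and height (world z) of carton_b below 0.009 m and linear speed of each of carton_b, carton_a, carton_c below 0.02 m/s and distance of each of carton_a, carton_c from where it was at the start of the episode below 0.06 m and height (world z) of each of carton_a, carton_c below 0.008 m) or (contact force between carton_c and hold_bay above 4.3 N and x of carton_c in the frame of bay_home between -0.012 and 0.012 m and y of carton_c in the frame of bay_home between -0.016 and 0.016 m and angle between the x axis of carton_c and the x axis of bay_home, either way round below 0.15 rad and angle between each of carton_c, carton_a, carton_b's own z axis and vertical below 0.06 rad and height (world z) of carton_c below 0.009 m and linear speed of each of carton_c, carton_a, carton_b below 0.02 m/s and distance of each of carton_a, carton_b from where it was at the start of the episode below 0.06 m and height (world z) of each of carton_a, carton_b below 0.008 m))); the robot touches nothing.
It fails at once if a carton is tipped over (leans more than 0.6 rad) (angle between any of carton_a, carton_b, carton_c's own z axis and vertical above 0.6 rad).
It fails at once if a bystander (screwdriver, yellow cup, profile bundle, green bin, jar) is disturbed: moved more than 40 mm (distance of any of screwdriver, rivet_cup, profiles, green_bin, cap_jar from where it was at the start of the episode above 0.04 m).
It also fails if it takes over 67 s, if anything falls off the work surface, if the arm or the gripper's body presses on something with over 40 N, if the wrist force passes 120 N, or if a joint passes its speed limit or range.

ROBOT

A 7-joint arm with a two-finger parallel gripper is mounted at the origin on the work surface. World frame = base frame: x ahead of the robot, y to its left, z up, the work surface at z = 0. Lengths are in m, angles in degrees, forces in N, time in s.
With the tool pointing down it reaches from about 0.425 to 0.875 m from the base axis. Payload 4.7 kg.
Tool frame: the origin (TCP) lies at the very end of the fingers, on their centre line; the grasp point (between the pads) lies env.tcp_to_grasp behind it (env.tcp_to_grasp is the distance from the TCP to the grasp point, in m); z points along the fingers, x is the direction in which the jaws open and shut, and the axes are right-handed (so a half turn about z gives the same grasp; the last joint's range is limited). The gripper opens to 87 mm and grips with 3 to 60 N. Pads are 19 mm wide; open, the fingers measure 117 mm over their backs; the gripper's body (75 mm by 190 mm) begins 51 mm behind the grasp point.
Start: joints at [-64.567, 18.392, -4.016, 83.108, 1.295, 78.541, -3.26], TCP at [0.271, 0.591, 0.223] pointing down, gripper open.
Joint ranges: [-163.93, 163.93], [-17.29, 119.83], [-79.2, 71.16], [3.27, 140.29], [-89.18, 269.18], [5.43, 117.66], [-154.24, 154.24]. Speed limits (degrees/s): [147.25, 147.25, 180, 180, 180, 180, 180].

INTERFACE

Orientations are given as [roll, pitch, yaw] about the fixed x, y, z axes, in that order (R = Rz(yaw) Ry(pitch) Rx(roll)).
In Python, from cell import env gives the robot as it stands. The module is installed in compiled form; this text tells all that it offers.
- The arm moves only by the tool send_rows, never from a script. Its argument "steps" is a list of rows, each a list of 3 entries, a list of its own where there are three numbers: the shift along the tool's x, y, z in m, then the turn, a rotation vector about the tool's x, y, z in rad, then the finger opening in m, from 0 to 0.087. A call has exactly 5 rows; each row is the pose to reach, as a shift and turn from the pose commanded when the call began, along the tool's axes at that moment; what a row does not reach only later rows make up. A row lasts 1/12 s, in which the tool goes at most 41.7 mm and 7.16 degrees, less where a joint would pass 70% of its speed; a pose out of reach is approached as far as the arm can. A call with a gripper value outside its range is refused whole. The fingers move at their own pace and stop on an object; "grip_force" is the grip in N (left out, the last holds). Time passes only in rows, so rows that repeat a pose let the fingers close, or fill a call up. It gives the time, the measured TCP pose, the force and the opening at its end, in the units of the state.
- env.get_obs(): the state, without advancing time (a new reading comes with each control period).
- env.read_camera(name): name is "scene" or "side" or "wrist"; returns a dict with "pixels" (400x640x3 uint8, red, green, blue), "fx", "fy", "cx", "cy" (pixels), "k1" (the pictures are not rectified: a ray, as slopes to the right and down, at radius r is drawn at 1 + k1 r^2 times it, then the intrinsics apply), "position" and "rotation" of the camera in the world. Camera axes: x right, y up, looking along -z (the intrinsics and any distortion apply to the point x, -y, -z); pixel columns grow to the right and rows downward; lengths in m; the calibration is good to about 2 mm. A picture is of the moment at which its call begins. There is no depth.
- env.sign_off(): hands the job in, once; it reports no verdict.
The state is a dict: "time_s": time; "qpos": joint angles; "joint_velocities": joint speeds; "effort": joint torques, N m; "tool_pos": TCP position; "tool_rot": TCP orientation; "force": force on the tool from outside, world axes, zero at the start; "wrist_torque": the same for the moment, N m; "grip_width": finger opening in m.
Only numpy, scipy, OpenCV 4.12 (cv2) and the standard library are available. Lean on these libraries where they do the work, as an engineer would, in place of code of your own. Each camera call takes 0.05 s, during which the arm holds its last target.

## Working session

There is one attempt and no reset: what is moved stays moved. The work goes in short steps, Python scripts to look and compute and a tool call to move; the robot and the scene stay as the last step left them, time stands still between calls to the robot, and variables do not carry over. Pictures are saved under pics/ and viewed, and the job is handed in when it is done.

Besides the shell and the picture viewer there is one more tool, called after ">>>" by a JSON object that holds its "fn" and its "kwargs". send_rows: Moves the arm, as the interface text tells. Its arguments: {"type":"object","properties":{"steps":{"type":"array"},"grip_force":{"type":"number"}},"required":["steps"]}

```bash
mkdir -p pics; cat > h.py <<'E'
import numpy as np, cv2
from cell import env
def snap(n,fn):
    c=env.read_camera(n); cv2.imwrite('pics/'+fn,cv2.cvtColor(np.asarray(c['pixels']),cv2.COLOR_RGB2BGR)); return c
def ray(c,u,v):
    x=(u-c['cx'])/c['fx'];y=(v-c['cy'])/c['fy'];rd=np.hypot(x,y);r=rd
    for _ in range(50): r=rd/(1+c['k1']*r*r)
    s=r/rd if rd>0 else 1
    return np.asarray(c['position']),np.asarray(c['rotation'])@np.array([x*s,-y*s,-1])
def onz(c,u,v,z):
    p,d=ray(c,u,v); return p+d*(z-p[2])/d[2]
def proj(c,P):
    q=np.asarray(c['rotation']).T@(np.asarray(P)-c['position']);x=q[0]/-q[2];y=-q[1]/-q[2];k=1+c['k1']*(x*x+y*y)
    return c['cx']+c['fx']*x*k,c['cy']+c['fy']*y*k
E
python3 - <<'E'
from h import *
for n in('scene','side','wrist'):
    c=snap(n,n+'0.png');print(n,np.round(c['position'],3),np.round(c['rotation'],3).tolist(),c['fx'],c['k1'])
print(env.get_obs(),env.tcp_to_grasp)
E
```

```text
scene [ 1.202 -0.386  0.749] [51.658, -0.814, 59.609] 369.28711549488656 -0.009933680663186426
side [ 0.372 -0.795  0.705] [54.887, -0.132, -9.05] 381.28399580865045 -0.05427238569607003
wrist [0.194 0.626 0.383] [-17.696, 0.072, 65.33] 321.80445873950197 -0.06663641823812881
{'time_s': 0.15, 'qpos': array([-64.56956245,  18.42895004,  -4.01592168,  83.15911527,
         1.29483174,  78.54354638,  -3.26030936]), 'joint_velocities': array([-0.00772968, -0.11998896,  0.01432001, -0.24046777, -0.10418187,
        0.13173374, -0.03288204]), 'effort': array([-2.36564674e-04, -4.91794074e+01, -4.04732516e-01, -3.12881291e+01,
       -6.39554858e-02,  4.04357992e-02,  8.59221677e-05]), 'tool_pos': array([0.27067216, 0.59048096, 0.22171449]), 'tool_rot': array([1.79995051e+02, 8.63977802e-02, 6.53789855e+01]), 'force': array([-0.55049893, -1.00743488,  0.91373756]), 'wrist_torque': array([-0.04188911, -0.01836084, -0.037518  ]), 'grip_width': 0.08686035806181897} 0.0187
```

```bash
python3 - <<'E'
s=open('h.py').read()
s=s.replace("return c\n","c['rotation']=Rot.from_euler('xyz',c['rotation'],degrees=True).as_matrix(); return c\n",1).replace("from cell","from scipy.spatial.transform import Rotation as Rot\nfrom cell")
open('h.py','w').write(s)
E
cat h.py|head -7
```

```text
import numpy as np, cv2
from scipy.spatial.transform import Rotation as Rot
from cell import env
def snap(n,fn):
    c=env.read_camera(n); cv2.imwrite('pics/'+fn,cv2.cvtColor(np.asarray(c['pixels']),cv2.COLOR_RGB2BGR)); c['rotation']=Rot.from_euler('xyz',c['rotation'],degrees=True).as_matrix(); return c
def ray(c,u,v):
    x=(u-c['cx'])/c['fx'];y=(v-c['cy'])/c['fy'];rd=np.hypot(x,y);r=rd
```

View pics/scene0.png

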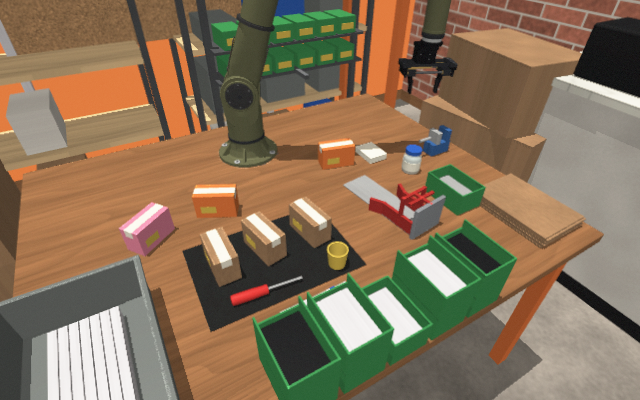

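View pics/side0.png

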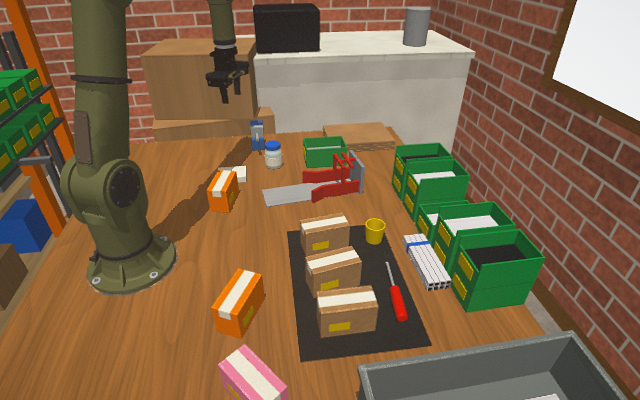

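View pics/wrist0.png

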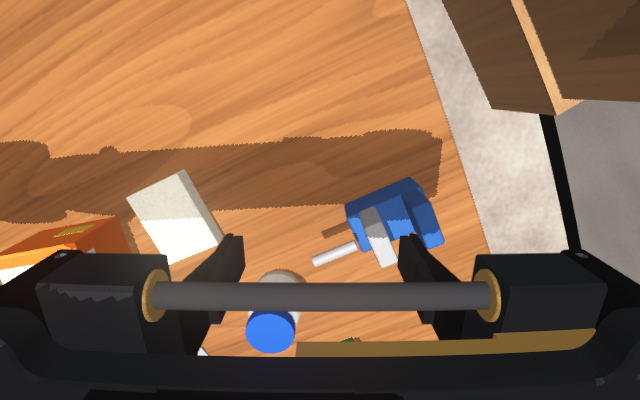

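```bash
python3 - <<'E'
from h import *
a=cv2.imread('pics/scene0.png')[185:295,190:350];cv2.imwrite('pics/z1.png',cv2.resize(a,None,fx=5,fy=5,interpolation=cv2.INTER_CUBIC))
a=cv2.imread('pics/side0.png')[205:345,285:395];cv2.imwrite('pics/z2.png',cv2.resize(a,None,fx=4,fy=4,interpolation=cv2.INTER_CUBIC))
a=cv2.imread('pics/scene0.png')[165:245,335:455];cv2.imwrite('pics/z3.png',cv2.resize(a,None,fx=6,fy=6,interpolation=cv2.INTER_CUBIC))
a=cv2.imread('pics/side0.png')[140:215,255:375];cv2.imwrite('pics/z4.png',cv2.resize(a,None,fx=6,fy=6,interpolation=cv2.INTER_CUBIC))
E
```

```text
(no output)
```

View pics/z1.png

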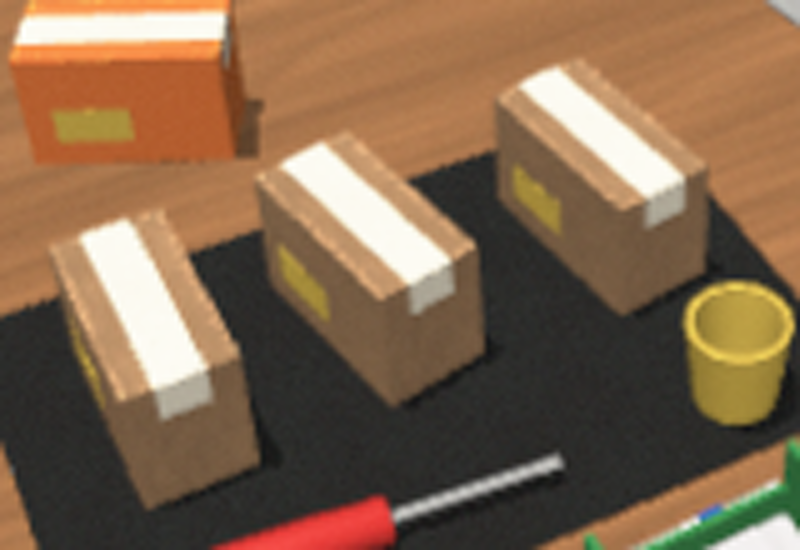

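View pics/z2.png

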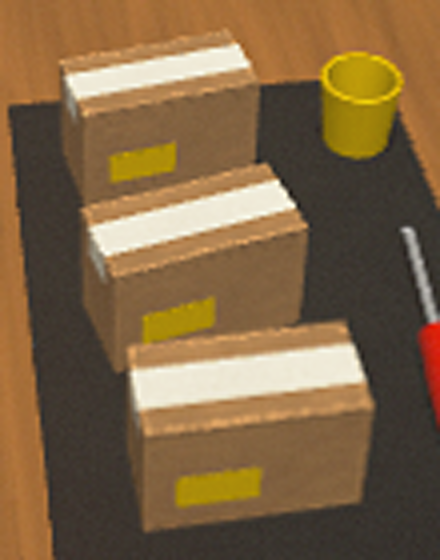

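View pics/z3.png

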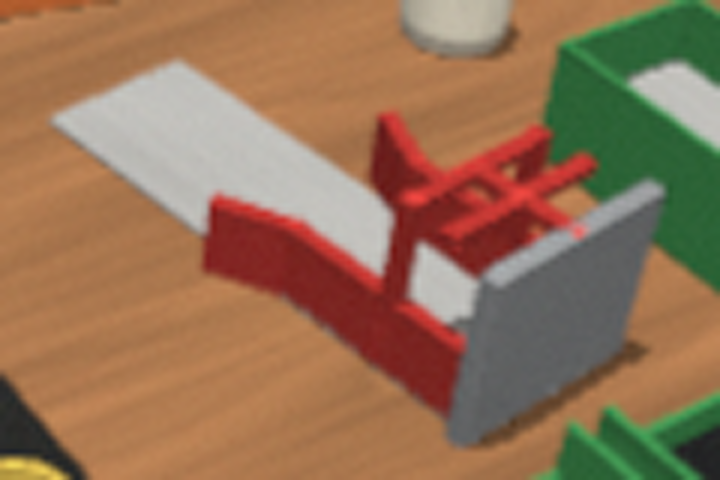

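View pics/z4.png

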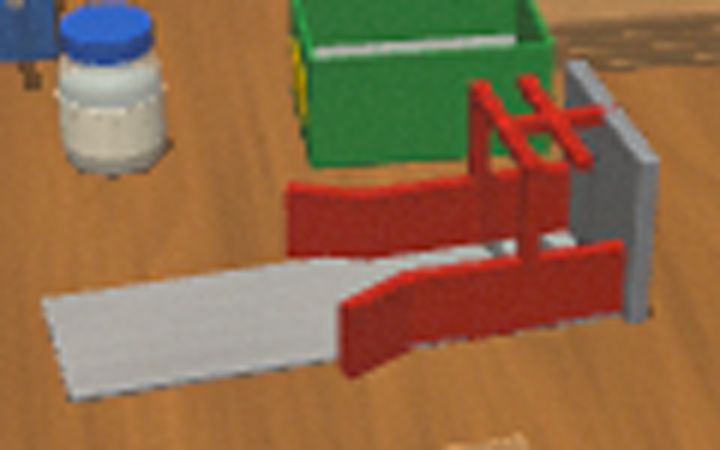

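```bash
cat > m.py <<'E'
from h import *
S=env.read_camera('scene');S['rotation']=Rot.from_euler('xyz',S['rotation'],degrees=True).as_matrix()
D=env.read_camera('side');D['rotation']=Rot.from_euler('xyz',D['rotation'],degrees=True).as_matrix()
def f(c,pts,s,o,z): return np.array([onz(c,(x+.5)/s-.5+o[0],(y+.5)/s-.5+o[1],z)[:2] for x,y in pts])
A=[[(50,247),(163,212),(243,352),(122,402)],[(257,178),(347,133),(480,242),(385,299)],[(497,97),(577,60),(708,168),(625,208)]]
B=[[(128,352),(345,322),(375,405),(143,435)],[(80,210),(265,165),(308,225),(110,275)],[(60,62),(225,32),(258,72),(85,115)]]
def rep(P,n):
    r=cv2.minAreaRect((P*1000).astype(np.float32)); print(n,'mean',P.mean(0).round(4),'rect',np.round(r[0]),np.round(r[1]),'edges',np.round(np.linalg.norm(P-np.roll(P,-1,0),axis=1),3))
for i in range(3):
    P=f(S,A[i],5,(190,185),.083);rep(P,'scene%d'%i)
    d=(P[2]+P[3]-P[0]-P[1]);print('yaw',np.degrees(np.arctan2(d[1],d[0])))
    P=f(D,B[i],4,(285,205),.083);rep(P,'side%d'%i)
    d=(P[1]+P[2]-P[0]-P[3]);print('yaw',np.degrees(np.arctan2(d[1],d[0])))
print('plate front',f(S,[(50,120),(180,60)],6,(335,165),.003).round(4),f(D,[(72,400),(43,302)],6,(255,140),.003).round(4))
print('stop top outer',f(S,[(488,282),(660,185)],6,(335,165),.105).round(4),f(D,[(655,158),(585,62)],6,(255,140),.105).round(4))
print('stop inner',f(D,[(632,163),(568,68)],6,(255,140),.105).round(4))
print('rail tops: flare tips',f(S,[(212,197),(385,113)],6,(335,165),.045).round(4),f(D,[(342,305),(290,184)],6,(255,140),.045).round(4))
print('rail kink R',f(S,[(300,222)],6,(335,165),.045).round(4),f(D,[(410,275)],6,(255,140),.045).round(4))
print('roof front bar', f(D,[(480,88),(533,165)],6,(255,140),.105).round(4), f(S,[(408,200),(545,130)],6,(335,165),.105).round(4))
print('jar base',f(D,[(112,160)],6,(255,140),.0).round(3))
print(env.get_obs()['time_s'])
E
python3 m.py
```

```text
scene0 mean [ 0.5152 -0.2699] rect [ 515. -269.] [ 61. 120.] edges [0.059 0.115 0.061 0.12 ]
yaw 0.2538845575640855
side0 mean [ 0.5159 -0.277 ] rect [ 516. -276.] [121.  58.] edges [0.12  0.058 0.121 0.055]
yaw 0.5814132210105593
scene1 mean [ 0.5092 -0.1475] rect [ 509. -147.] [120.  61.] edges [0.058 0.118 0.061 0.12 ]
yaw 11.877226323629312
side1 mean [ 0.5092 -0.1542] rect [ 510. -154.] [122.  57.] edges [0.119 0.057 0.122 0.056]
yaw 10.454582652683639
scene2 mean [ 0.5132 -0.0083] rect [514.  -8.] [120.  56.] edges [0.056 0.12  0.055 0.118]
yaw 8.281331988785261
side2 mean [ 0.5134 -0.0123] rect [513. -10.] [121.  58.] edges [0.116 0.048 0.121 0.058]
yaw 10.196070685994579
plate front [[0.3652 0.2035]
 [0.3524 0.3036]] [[0.3657 0.1958]
 [0.3541 0.2929]]
stop top outer [[0.68   0.228 ]
 [0.6662 0.3487]] [[0.6815 0.2249]
 [0.6701 0.3379]]
stop inner [[0.6682 0.2215]
 [0.6589 0.3322]]
rail tops: flare tips [[0.5095 0.2066]
 [0.4959 0.3326]] [[0.5103 0.2006]
 [0.499  0.3296]]
rail kink R [[0.5482 0.2335]] [[0.5505 0.224 ]]
roof front bar [[0.6051 0.3161]
 [0.6161 0.2274]] [[0.6158 0.2356]
 [0.6059 0.3313]]
jar base [[0.402 0.453]]
0.25
```

```bash
cat > g.py <<'E'
import sys
from h import *
def go(x,y,z,yaw):
    o=env.get_obs();R=Rot.from_euler('xyz',o['tool_rot'],degrees=True);T=Rot.from_euler('xyz',[180,0,yaw],degrees=True)
    d=R.inv().apply(np.array([x,y,z])-o['tool_pos']);t=(R.inv()*T).as_rotvec()
    print('shift',d.round(4).tolist(),'turn',t.round(4).tolist(),'rows',round(max(np.linalg.norm(d)/.0417,np.degrees(np.linalg.norm(t))/7.16),1),'| t',o['time_s'],o['tool_pos'].round(4),o['tool_rot'].round(1),'F',o['force'].round(1),'w',round(o['grip_width'],4))
if __name__=='__main__': go(*map(float,sys.argv[1:5]))
E
python3 g.py .513 -.010 .2 99
```

```text
shift [-0.4451, 0.4705, 0.0225] turn [-0.0002, 0.0008, -0.5869] rows 15.5 | t 0.25 [0.2708 0.5907 0.2221] [180.    0.   65.4] F [0.2 1.  0.2] w 0.0869
```

>>> {"fn": "send_rows", "kwargs": {"steps": [[[-0.028,0.03,0.0015],[0,0,-0.12],0.087],[[-0.056,0.06,0.003],[0,0,-0.24],0.087],[[-0.084,0.09,0.0045],[0,0,-0.36],0.087],[[-0.112,0.12,0.006],[0,0,-0.48],0.087],[[-0.14,0.148,0.0075],[0,0,-0.587],0.087]], "grip_force": 30}}

```text
time_s: 0.67
tool_pos: [0.3478, 0.3998, 0.2149]
tool_rot: [180.0, 0.0, 99.3]
force: [1.4, -0.3, 0.7]
grip_width: 0.0869
```

```bash
python3 g.py .513 -.010 .2 99
```

```text
shift [-0.4311, 0.0966, 0.015] turn [0.0003, 0.0001, 0.0056] rows 10.6 | t 0.6667 [0.3478 0.3998 0.2149] [180.    0.   99.3] F [ 1.4 -0.3  0.7] w 0.0869
```

>>> {"fn": "send_rows", "kwargs": {"steps": [[[-0.04,0.009,0],[0,0,0],0.087],[[-0.08,0.018,0],[0,0,0],0.087],[[-0.12,0.027,0],[0,0,0],0.087],[[-0.16,0.036,0],[0,0,0],0.087],[[-0.18,0.04,0],[0,0,0],0.087]]}}

```text
time_s: 1.08
tool_pos: [0.4167, 0.2249, 0.2154]
tool_rot: [179.9, 0.1, 98.7]
force: [0.6, -0.7, -0.4]
grip_width: 0.087
```

```bash
python3 g.py .513 -.010 .2 99; python3 -c "
from h import *
c=snap('wrist','w1.png');print(c['position'],c['rotation'].round(3).tolist())"
```

```text
shift [-0.2467, 0.0598, 0.0158] turn [0.001, 0.0014, -0.0059] rows 6.1 | t 1.0833 [0.4167 0.2249 0.2154] [1.799e+02 1.000e-01 9.870e+01] F [ 0.6 -0.7 -0.4] w 0.087
[0.33352963 0.2130475  0.37642555] [[-0.15, -0.942, -0.302], [0.989, -0.143, -0.045], [-0.001, -0.305, 0.952]]
```

View pics/w1.png

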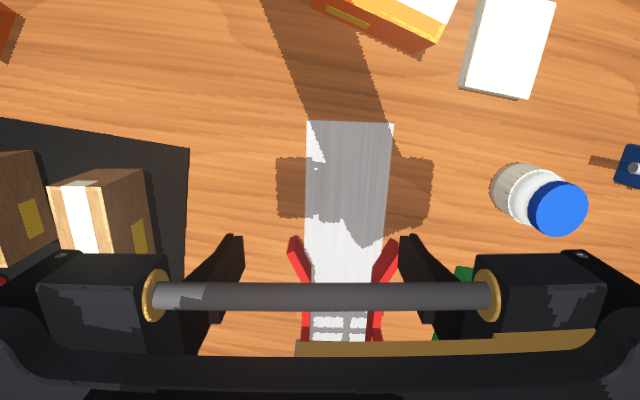

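```bash
python3 - <<'E'
from h import *
c=env.read_camera('wrist');c['rotation']=Rot.from_euler('xyz',c['rotation'],degrees=True).as_matrix()
for u,v,z in[(307,121,.003),(394,123,.003),(291,239,.045),(396,240,.045),(51,188,.083),(106,173,.083),(157,252,.083),(305,240,.003),(376,240,.003)]: print(u,v,onz(c,u,v,z).round(4))
for P in [(.359,.2,.003)]: pass
E
```

```text
307 121 [0.3664 0.199  0.003 ]
394 123 [0.3538 0.2975 0.003 ]
291 239 [0.4949 0.1998 0.045 ]
396 240 [0.4788 0.3179 0.045 ]
51 188 [ 0.4587 -0.045   0.083 ]
106 173 [0.4347 0.015  0.083 ]
157 252 [0.5126 0.0649 0.083 ]
305 240 [0.5139 0.2162 0.003 ]
376 240 [0.5007 0.306  0.003 ]
```

>>> {"fn": "send_rows", "kwargs": {"steps": [[[-0.04,0.01,0],[0,0,0],0.087],[[-0.08,0.02,0],[0,0,0],0.087],[[-0.12,0.03,0],[0,0,0],0.087],[[-0.16,0.04,0],[0,0,0],0.087],[[-0.2,0.05,0],[0,0,0],0.087]]}}

```text
time_s: 1.6
tool_pos: [0.4959, 0.0402, 0.2153]
tool_rot: [179.9, -0.0, 99.1]
force: [1.5, 1.0, -0.6]
grip_width: 0.0869
```

```bash
python3 g.py .513 -.010 .2 99; python3 -c "
from h import *
c=snap('wrist','w2.png');print(c['position'],c['rotation'].round(3).tolist())"
```

```text
shift [-0.0523, 0.0089, 0.0153] turn [0.0009, -0.0007, 0.0021] rows 1.3 | t 1.6 [0.4959 0.0402 0.2153] [179.9  -0.   99.1] F [ 1.5  1.  -0.6] w 0.0869
[0.41285867 0.02740389 0.37642139] [[-0.158, -0.94, -0.301], [0.987, -0.15, -0.049], [0.001, -0.305, 0.952]]
```

View pics/w2.png

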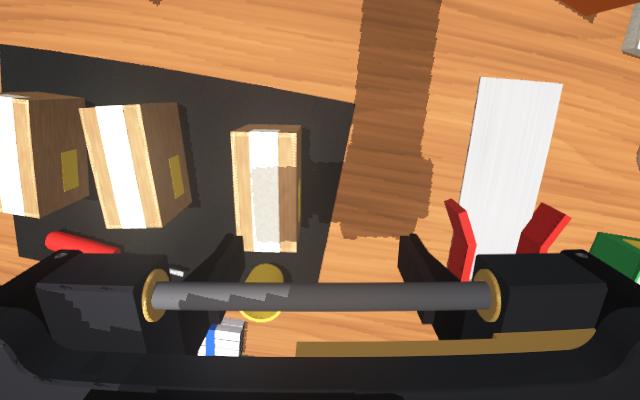

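```bash
python3 - <<'E'
from h import *
a=cv2.imread('pics/w2.png')[80:270,0:320];cv2.imwrite('pics/z5.png',cv2.resize(a,None,fx=2.5,fy=2.5,interpolation=cv2.INTER_CUBIC))
E
```

```text
(no output)
```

View pics/z5.png

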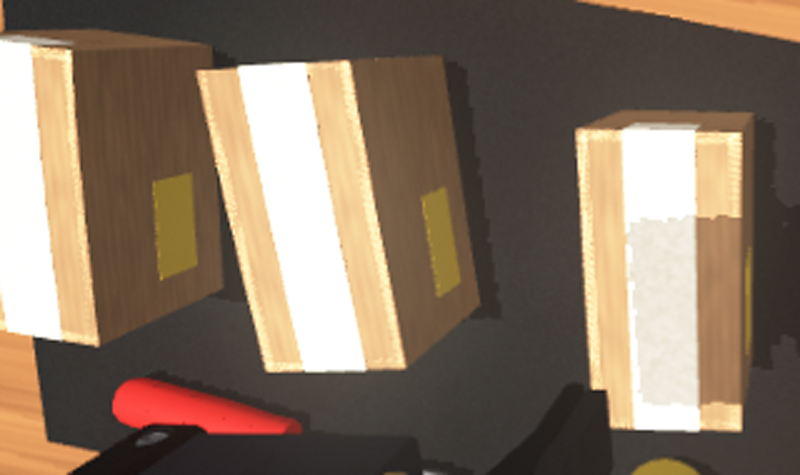

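```bash
python3 - <<'E'
from h import *
c=env.read_camera('wrist');c['rotation']=Rot.from_euler('xyz',c['rotation'],degrees=True).as_matrix()
for Q in ([(197,71),(350,61),(406,369),(267,373)],[(576,129),(742,132),(742,432),(606,430)]):
    P=np.array([onz(c,x/2.5,y/2.5+80,.083)[:2] for x,y in Q]);d=P[2]+P[3]-P[0]-P[1]
    print(P.round(3).tolist(),P.mean(0),np.degrees(np.arctan2(d[1],d[0])),np.linalg.norm(P-np.roll(P,-1,0),axis=1).round(3))
E
```

```text
[[0.458, -0.202], [0.447, -0.143], [0.565, -0.122], [0.577, -0.181]] [ 0.51167344 -0.16195481] 10.01991485716285 [0.06  0.12  0.06  0.121]
[[0.46, -0.059], [0.452, 0.001], [0.572, 0.016], [0.58, -0.039]] [ 0.51619603 -0.02008501] 8.229880214335394 [0.06  0.121 0.056 0.122]
```

>>> {"fn": "send_rows", "kwargs": {"steps": [[[-0.03,0.005,0],[0,0,0],0.087],[[-0.055,0.009,0],[0,0,0],0.087],[[-0.055,0.009,0],[0,0,0],0.087],[[-0.055,0.009,0],[0,0,0],0.087],[[-0.055,0.009,0],[0,0,0],0.087]]}}

```text
time_s: 2.12
tool_pos: [0.5128, -0.0103, 0.2149]
tool_rot: [-180.0, -0.1, 99.1]
force: [0.0, 0.3, 0.5]
grip_width: 0.0869
```

```bash
python3 g.py .513 -.016 .2 99; python3 -c "
from h import *
c=snap('wrist','w3.png');print(c['position'],c['rotation'].round(3).tolist())
a=cv2.imread('pics/w3.png')[80:280,80:420];cv2.imwrite('pics/z6.png',cv2.resize(a,None,fx=2.3,fy=2.3,interpolation=cv2.INTER_CUBIC))"
```

```text
shift [-0.0057, -0.0007, 0.0149] turn [-0.0003, -0.001, 0.0018] rows 0.4 | t 2.1167 [ 0.5128 -0.0103  0.2149] [-1.80e+02 -1.00e-01  9.91e+01] F [0.  0.3 0.5] w 0.0869
[ 0.42996492 -0.02315805  0.37608489] [[-0.157, -0.941, -0.3], [0.988, -0.149, -0.049], [0.002, -0.304, 0.953]]
```

View pics/z6.png

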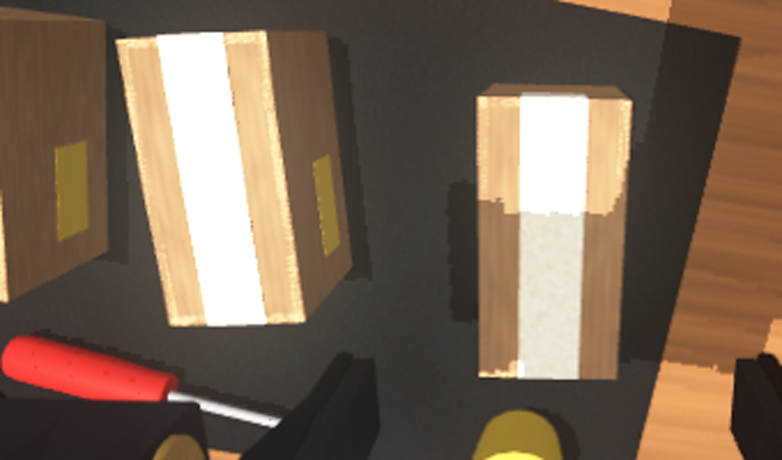

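```bash
python3 - <<'E'
from h import *
c=env.read_camera('wrist');c['rotation']=Rot.from_euler('xyz',c['rotation'],degrees=True).as_matrix()
for Q in ([(117,39),(265,31),(304,322),(169,326)],[(477,96),(631,100),(617,378),(478,378)]):
    P=np.array([onz(c,x/2.3+80,y/2.3+80,.083)[:2] for x,y in Q]);d=P[2]+P[3]-P[0]-P[1]
    print(P.round(3).tolist(),P.mean(0),np.degrees(np.arctan2(d[1],d[0])),np.linalg.norm(P-np.roll(P,-1,0),axis=1).round(3))
print(c['cx'],proj(c,[.5128,-.0103,.215]))
E
```

```text
[[0.457, -0.19], [0.446, -0.132], [0.563, -0.11], [0.575, -0.169]] [ 0.51014562 -0.15029554] 10.59939594755125 [0.059 0.12  0.06  0.12 ]
[[0.458, -0.048], [0.45, 0.011], [0.568, 0.027], [0.577, -0.033]] [ 0.51322047 -0.01061927] 7.734195938866524 [0.06  0.119 0.061 0.121]
320.9233444183452 (np.float64(319.35526788596457), np.float64(251.85247719877452))
```

>>> {"fn": "send_rows", "kwargs": {"steps": [[[0,0,0.04],[0,0,0.02],0.087],[[0,0,0.08],[0,0,0.02],0.087],[[0,0,0.12],[0,0,0.02],0.087],[[0,0,0.16],[0,0,0.02],0.087],[[0,0,0.175],[0,0,0.02],0.087]]}}

```text
time_s: 2.63
tool_pos: [0.5087, -0.0107, 0.0349]
tool_rot: [-179.5, -0.0, 98.0]
force: [-1.4, -0.5, 0.4]
grip_width: 0.0871
```

>>> {"fn": "send_rows", "kwargs": {"steps": [[[0,0,0],[0,0,0],0.087],[[0,0,0],[0,0,0],0.05],[[0,0,0],[0,0,0],0.05],[[0,0,0],[0,0,0],0.05],[[0,0,0],[0,0,0],0.05]]}}

```text
time_s: 3.05
tool_pos: [0.5145, -0.0118, 0.0419]
tool_rot: [179.8, -0.0, 97.9]
force: [0.6, 0.5, 1.0]
grip_width: 0.0681
```

>>> {"fn": "send_rows", "kwargs": {"steps": [[[0,0,0],[0,0,0],0.05],[[0,0,0],[0,0,0],0.05],[[0,0,0],[0,0,0],0.05],[[0,0,0],[0,0,0],0.05],[[0,0,0],[0,0,0],0.05]]}}

```text
time_s: 3.47
tool_pos: [0.5139, -0.0118, 0.0413]
tool_rot: [179.9, -0.0, 97.9]
force: [-1.7, 1.6, 6.4]
grip_width: 0.0598
```

>>> {"fn": "send_rows", "kwargs": {"steps": [[[0,0,-0.008],[0,0,0],0.05],[[0,0,-0.016],[0,0,0],0.05],[[0,0,-0.024],[0,0,0],0.05],[[0,0,-0.03],[0,0,0],0.05],[[0,0,-0.03],[0,0,0],0.05]]}}

```text
time_s: 3.88
tool_pos: [0.5139, -0.0122, 0.0715]
tool_rot: [179.9, -0.0, 97.9]
force: [0.5, -0.0, -6.0]
grip_width: 0.0598
```

>>> {"fn": "send_rows", "kwargs": {"steps": [[[0,0,0],[0,0,0],0.05],[[0,0,0],[0,0,0],0.05],[[0,0,0],[0,0,0],0.05],[[0,0,0],[0,0,0],0.05],[[0,0,0],[0,0,0],0.05]]}}

```text
time_s: 4.3
tool_pos: [0.5127, -0.0122, 0.0697]
tool_rot: [-180.0, 0.0, 97.9]
force: [0.3, 0.1, -6.1]
grip_width: 0.0597
```

```bash
python3 -c "
from h import *
c=snap('side','s1.png');o=env.get_obs();print(o['force'],o['tool_pos'],o['wrist_torque'])"
```

```text
[ 0.43937599 -0.76886837 -6.23024059] [ 0.5127674  -0.01219478  0.06976243] [ 0.07047112 -0.01224434 -0.0423914 ]
```

View pics/s1.png

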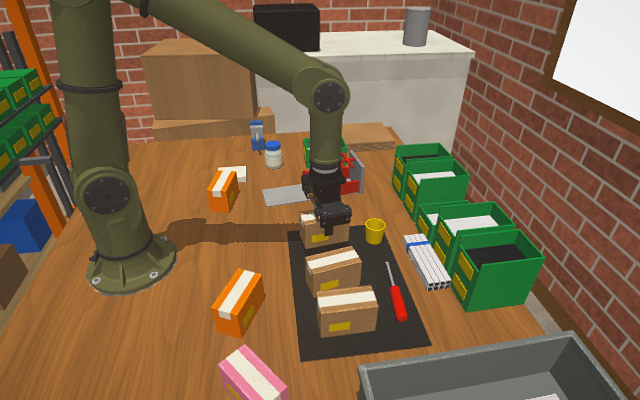

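>>> {"fn": "send_rows", "kwargs": {"steps": [[[0,0,-0.02],[0,0,0],0.05],[[0,0,-0.045],[0,0,0],0.05],[[0,0,-0.07],[0,0,0],0.05],[[0,0,-0.09],[0,0,0],0.05],[[0,0,-0.1],[0,0,0],0.05]]}}

```text
time_s: 4.77
tool_pos: [0.5145, -0.0123, 0.1728]
tool_rot: [179.8, -0.0, 97.9]
force: [0.6, -0.5, -5.1]
grip_width: 0.0598
```

```bash
python3 g.py .436 .2575 .16 96.8
```

```text
shift [0.278, -0.0409, 0.0127] turn [0.0043, -0.0001, 0.0183] rows 6.7 | t 4.7667 [ 0.5145 -0.0123  0.1728] [179.8  -0.   97.9] F [ 0.6 -0.5 -5.1] w 0.0598
```

>>> {"fn": "send_rows", "kwargs": {"steps": [[[0.015,-0.002,0],[0,0,0.002],0.05],[[0.045,-0.006,0],[0,0,0.006],0.05],[[0.075,-0.011,0],[0,0,0.01],0.05],[[0.105,-0.015,0],[0,0,0.014],0.05],[[0.135,-0.02,0],[0,0,0.018],0.05]]}}

```text
time_s: 5.18
tool_pos: [0.4738, 0.1199, 0.1693]
tool_rot: [-180.0, 0.0, 96.8]
force: [0.4, -0.2, -5.5]
grip_width: 0.0601
```

>>> {"fn": "send_rows", "kwargs": {"steps": [[[0.03,-0.005,0],[0,0,0],0.05],[[0.06,-0.01,0],[0,0,0],0.05],[[0.09,-0.014,0],[0,0,0],0.05],[[0.12,-0.018,0],[0,0,0],0.05],[[0.138,-0.02,0],[0,0,0],0.05]]}}

```text
time_s: 5.6
tool_pos: [0.4362, 0.2572, 0.1692]
tool_rot: [-179.9, -0.1, 97.0]
force: [0.0, 1.8, -5.1]
grip_width: 0.0601
```

>>> {"fn": "send_rows", "kwargs": {"steps": [[[0,0,0],[0,0,0],0.05],[[0,0,0],[0,0,0],0.05],[[0,0,0],[0,0,0],0.05],[[0,0,0],[0,0,0],0.05],[[0,0,0],[0,0,0],0.05]]}}

```text
time_s: 6.02
tool_pos: [0.4388, 0.2521, 0.1698]
tool_rot: [-180.0, 0.0, 96.7]
force: [0.2, -0.1, -5.8]
grip_width: 0.0598
```

```bash
python3 g.py .436 .2575 .041 96.8;python3 -c "
from h import *
c=snap('wrist','w4.png');snap('scene','sc4.png');print(c['position'],c['rotation'].round(3).tolist())"
```

```text
shift [0.0057, -0.0022, 0.1288] turn [-0.0002, 0.0004, -0.0017] rows 3.1 | t 6.0167 [0.4388 0.2521 0.1698] [-180.     0.    96.7] F [ 0.2 -0.1 -5.8] w 0.0598
[0.35545983 0.24301075 0.33106003] [[-0.116, -0.946, -0.302], [0.993, -0.11, -0.035], [0.0, -0.304, 0.953]]
```

View pics/w4.png

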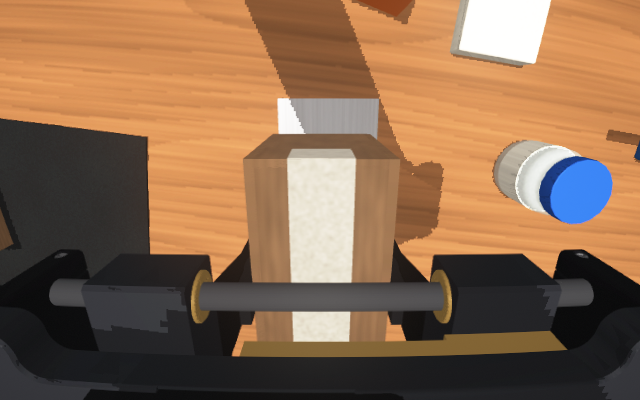

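View pics/sc4.png

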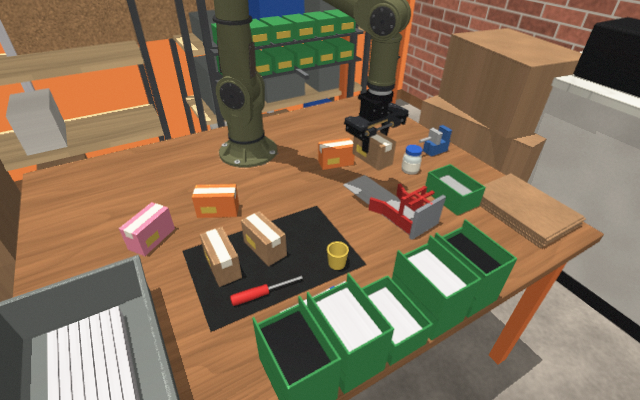

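```bash
python3 - <<'E'
from h import *
c=env.read_camera('wrist');c['rotation']=Rot.from_euler('xyz',c['rotation'],degrees=True).as_matrix()
P=np.array([onz(c,u,v,.003) for u,v in[(278,98.5),(378,98)]]);print(P.round(4),P.mean(0))
E
```

```text
[[0.3641 0.2021 0.003 ]
 [0.3521 0.2997 0.003 ]] [0.35807303 0.25089633 0.003     ]
```

>>> {"fn": "send_rows", "kwargs": {"steps": [[[0.004,-0.001,0.025],[0,0,-0.005],0.05],[[0.008,-0.002,0.055],[0,0,-0.005],0.05],[[0.008,-0.002,0.085],[0,0,-0.005],0.05],[[0.008,-0.002,0.11],[0,0,-0.005],0.05],[[0.008,-0.002,0.12],[0,0,-0.005],0.05]]}}

```text
time_s: 6.58
tool_pos: [0.4332, 0.2594, 0.0465]
tool_rot: [-179.7, 0.2, 97.1]
force: [-1.9, -1.2, -6.3]
grip_width: 0.0595
```

>>> {"fn": "send_rows", "kwargs": {"steps": [[[0,0,0],[0,0,0],0.05],[[0,0,0.003],[0,0,0],0.05],[[0,0,0.006],[0,0,0],0.05],[[0,0,0.009],[0,0,0],0.05],[[0,0,0.009],[0,0,0],0.05]]}}

```text
time_s: 7.0
tool_pos: [0.436, 0.2615, 0.0418]
tool_rot: [179.9, -0.0, 97.1]
force: [0.5, -0.2, -7.1]
grip_width: 0.0604
```

>>> {"fn": "send_rows", "kwargs": {"steps": [[[0,0,0.001],[0,0,0],0.05],[[0,0,0.002],[0,0,0],0.05],[[0,0,0.002],[0,0,0],0.05],[[0,0,0.002],[0,0,0],0.05],[[0,0,0.002],[0,0,0],0.05]]}}

```text
time_s: 7.42
tool_pos: [0.436, 0.2616, 0.0413]
tool_rot: [179.9, -0.1, 97.1]
force: [-4.1, -3.3, 7.7]
grip_width: 0.0601
```

On the plate. Open, rise 20 mm, regrip above rail height.

>>> {"fn": "send_rows", "kwargs": {"steps": [[[0,0,0],[0,0,0],0.087],[[0,0,0],[0,0,0],0.087],[[0,0,0],[0,0,0],0.087],[[0,0,0],[0,0,0],0.087],[[0,0,0],[0,0,0],0.087]]}}

```text
time_s: 7.83
tool_pos: [0.4358, 0.2614, 0.0393]
tool_rot: [180.0, -0.0, 97.1]
force: [-0.2, 0.0, 0.2]
grip_width: 0.0834
```

>>> {"fn": "send_rows", "kwargs": {"steps": [[[0,0,-0.008],[0,0,0],0.087],[[0,0,-0.017],[0,0,0],0.087],[[0,0,-0.017],[0,0,0],0.087],[[0,0,-0.017],[0,0,0],0.087],[[0,0,-0.017],[0,0,0],0.087]]}}

```text
time_s: 8.25
tool_pos: [0.4356, 0.2613, 0.0564]
tool_rot: [180.0, -0.0, 97.1]
force: [0.1, 0.5, 0.2]
grip_width: 0.0868
```

```bash
python3 g.py .436 .2615 .058 97;python3 -c "
from h import *
c=snap('wrist','w5.png');snap('side','s5.png')"
```

```text
shift [0.0002, 0.0004, -0.0016] turn [0.0006, -0.0004, 0.002] rows 0.0 | t 8.25 [0.4356 0.2613 0.0564] [180.   -0.   97.1] F [0.1 0.5 0.2] w 0.0868
```

View pics/s5.png

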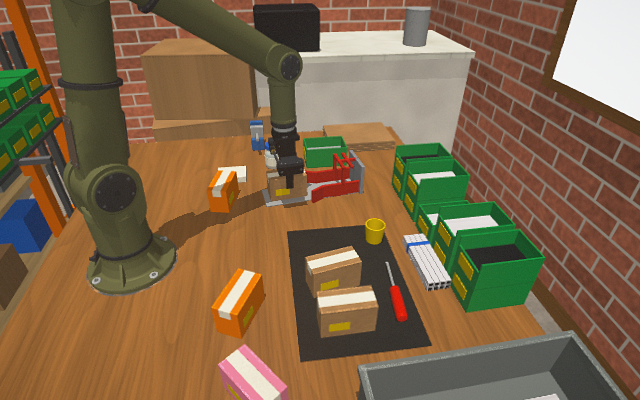

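View pics/w5.png

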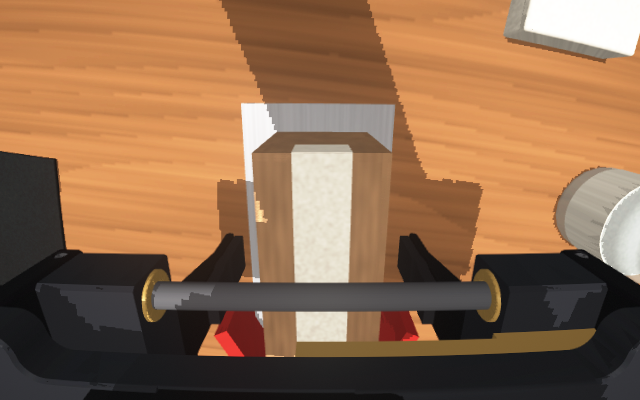

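>>> {"fn": "send_rows", "kwargs": {"steps": [[[0,0,0],[0,0,0],0.05],[[0,0,0],[0,0,0],0.05],[[0,0,0],[0,0,0],0.05],[[0,0,0],[0,0,0],0.05],[[0,0,0],[0,0,0],0.05]], "grip_force": 25}}

```text
time_s: 8.77
tool_pos: [0.4354, 0.2611, 0.056]
tool_rot: [-180.0, 0.0, 97.1]
force: [0.4, 0.6, -0.2]
grip_width: 0.0614
```

>>> {"fn": "send_rows", "kwargs": {"steps": [[[0,0,0],[0,0,0],0.05],[[0,0,0],[0,0,0],0.05],[[0,0,0],[0,0,0],0.05],[[0,0.005,0],[0,0,0],0.05],[[0,0.01,0],[0,0,0],0.05]]}}

```text
time_s: 9.18
tool_pos: [0.4415, 0.2623, 0.0562]
tool_rot: [-179.5, 0.0, 97.2]
force: [-11.0, -1.2, 10.0]
grip_width: 0.0598
```

>>> {"fn": "send_rows", "kwargs": {"steps": [[[0,0.012,0],[0,0,0],0.05],[[0,0.024,0],[0,0,0],0.05],[[0,0.036,0],[0,0,0],0.05],[[0,0.048,0],[0,0,0],0.05],[[0,0.055,0],[0,0,0],0.05]]}}

```text
time_s: 9.6
tool_pos: [0.4988, 0.2692, 0.056]
tool_rot: [-179.8, 0.0, 97.1]
force: [-8.2, -0.0, 7.3]
grip_width: 0.0601
```

```bash
cat > b.py <<'E'
from h import *
o=env.get_obs();d=o['tool_pos'][:2]-[.606,.2815];a=np.radians(7)
print('bay x,y',round(d@[np.cos(a),np.sin(a)],4),round(d@[-np.sin(a),np.cos(a)],4),o['tool_pos'].round(4),o['force'].round(1),o['time_s'])
E
python3 b.py
```

```text
bay x,y -0.1079 0.0009 [0.4988 0.2692 0.056 ] [-8.2 -0.   7.3] 9.6
```

>>> {"fn": "send_rows", "kwargs": {"steps": [[[0,0.005,-0.001],[0,0,0],0.05],[[0,0.015,-0.002],[0,0,0],0.05],[[0,0.027,-0.002],[0,0,0],0.05],[[0,0.04,-0.002],[0,0,0],0.05],[[0,0.05,-0.002],[0,0,0],0.05]]}}

```text
time_s: 10.02
tool_pos: [0.5508, 0.2748, 0.0571]
tool_rot: [180.0, 0.1, 97.1]
force: [-0.5, 0.1, -6.0]
grip_width: 0.0598
```

```bash
python3 b.py; python3 -c "
from h import *
c=snap('wrist','w6.png');snap('scene','sc6.png')"
```

```text
bay x,y -0.0557 0.0 [0.5508 0.2748 0.0571] [-0.5  0.1 -6. ] 10.0167
```

View pics/sc6.png

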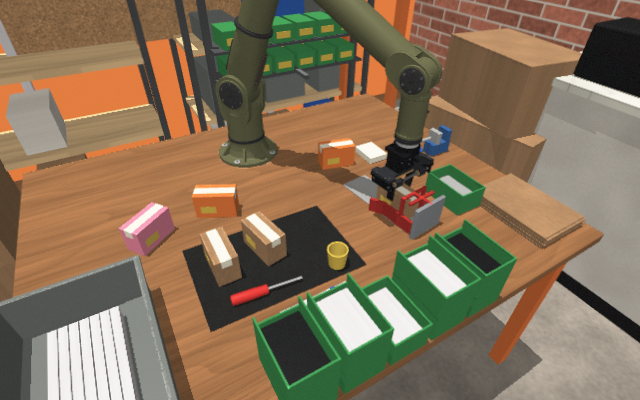

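View pics/w6.png

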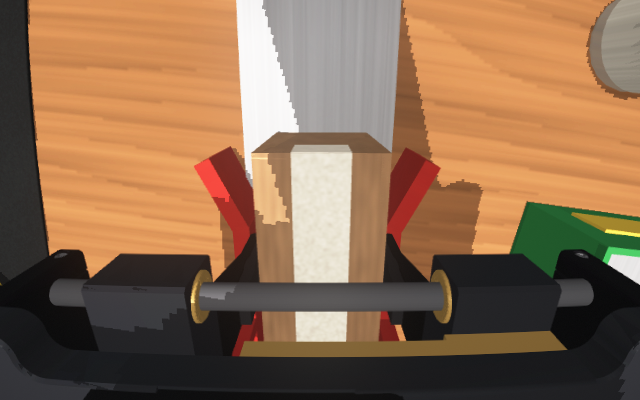

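>>> {"fn": "send_rows", "kwargs": {"steps": [[[0,0.006,0],[0,0,0],0.05],[[0,0.012,0],[0,0,0],0.05],[[0,0.012,0.001],[0,0,0],0.05],[[0,0.012,0.002],[0,0,0],0.05],[[0,0.012,0.002],[0,0,0],0.05]]}}

```text
time_s: 10.53
tool_pos: [0.5615, 0.2769, 0.0562]
tool_rot: [180.0, -0.0, 97.1]
force: [0.6, 0.4, -5.0]
grip_width: 0.0597
```

>>> {"fn": "send_rows", "kwargs": {"steps": [[[0,0,0],[0,0,0],0.087],[[0,0,0],[0,0,0],0.087],[[0,0,0],[0,0,0],0.087],[[0,0,0],[0,0,0],0.087],[[0,0,0],[0,0,0],0.087]]}}

```text
time_s: 10.95
tool_pos: [0.5618, 0.2772, 0.0567]
tool_rot: [179.9, -0.0, 97.1]
force: [0.8, 0.1, 0.3]
grip_width: 0.0836
```

>>> {"fn": "send_rows", "kwargs": {"steps": [[[0,0,-0.015],[0,0,0],0.087],[[0,0,-0.04],[0,0,0],0.087],[[0,0,-0.07],[0,0,0],0.087],[[0,-0.03,-0.08],[0,0,0],0.087],[[0,-0.06,-0.08],[0,0,0],0.087]]}}

```text
time_s: 11.37
tool_pos: [0.5046, 0.2702, 0.1399]
tool_rot: [179.6, -0.2, 97.0]
force: [0.7, 0.2, 0.1]
grip_width: 0.0871
```

>>> {"fn": "send_rows", "kwargs": {"steps": [[[0,-0.035,0],[0,0,0],0],[[0,-0.05,0],[0,0,0],0],[[0,-0.05,0],[0,0,0],0],[[0,-0.05,0],[0,0,0],0],[[0,-0.05,0],[0,0,0],0]]}}

```text
time_s: 11.78
tool_pos: [0.4536, 0.2634, 0.1366]
tool_rot: [179.9, -0.0, 97.1]
force: [0.0, 0.2, 0.2]
grip_width: 0.0618
```

```bash
python3 b.py; python3 -c "
from h import *
c=snap('wrist','w7.png');snap('side','s7.png')"
```

```text
bay x,y -0.1534 0.0006 [0.4536 0.2634 0.1366] [0.  0.2 0.2] 11.7833
```

View pics/w7.png

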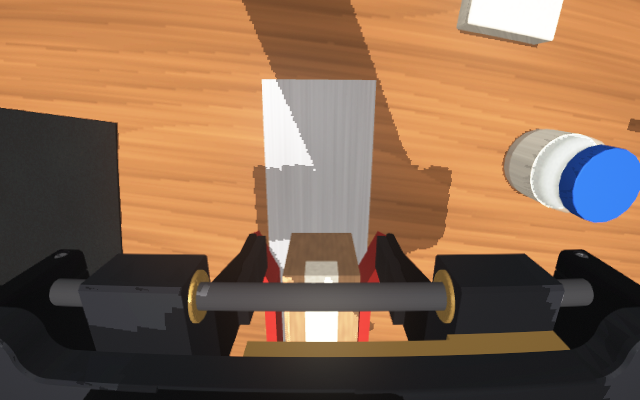

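View pics/s7.png

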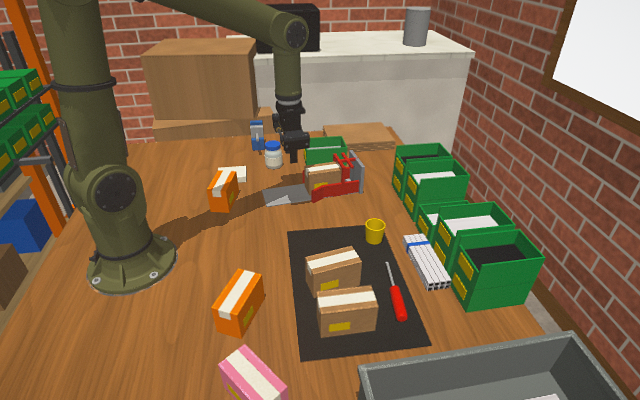

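>>> {"fn": "send_rows", "kwargs": {"steps": [[[0,0,0.02],[0,0,0],0],[[0,0,0.05],[0,0,0],0],[[0,0,0.08],[0,0,0],0],[[0,0,0.105],[0,0,0],0],[[0,0,0.105],[0,0,0],0]]}}

```text
time_s: 12.3
tool_pos: [0.4496, 0.2607, 0.0259]
tool_rot: [-179.5, 0.3, 97.1]
force: [-1.4, -0.8, -0.7]
grip_width: 0.0201
```

>>> {"fn": "send_rows", "kwargs": {"steps": [[[0,0.005,0],[0,0,0],0],[[0,0.012,0],[0,0,0],0],[[0,0.02,0],[0,0,0],0],[[0,0.028,0],[0,0,0],0],[[0,0.035,0],[0,0,0],0]]}}

```text
time_s: 12.72
tool_pos: [0.4895, 0.2683, 0.0326]
tool_rot: [179.8, -0.1, 97.1]
force: [-0.7, -0.5, 0.0]
grip_width: 0.0008
```

```bash
python3 b.py
```

```text
bay x,y -0.1173 0.0011 [0.4895 0.2683 0.0326] [-0.7 -0.5  0. ] 12.7167
```

>>> {"fn": "send_rows", "kwargs": {"steps": [[[0,0.006,0],[0,0,0],0],[[0,0.014,0],[0,0,0],0],[[0,0.022,0],[0,0,0],0],[[0,0.03,0],[0,0,0],0],[[0,0.036,0],[0,0,0],0]]}}

```text
time_s: 13.13
tool_pos: [0.5214, 0.2725, 0.0314]
tool_rot: [-179.8, -0.0, 97.2]
force: [-8.9, -1.2, 6.0]
grip_width: 0.0004
```

>>> {"fn": "send_rows", "kwargs": {"steps": [[[0,0.003,0],[0,0,0],0],[[0,0.005,0],[0,0,0],0],[[0,0.007,0],[0,0,0],0],[[0,0.008,0],[0,0,0],0],[[0,0.008,0],[0,0,0],0]]}}

```text
time_s: 13.55
tool_pos: [0.529, 0.2735, 0.0314]
tool_rot: [-179.8, -0.0, 97.2]
force: [-7.3, -1.0, 5.1]
grip_width: 0.0005
```

```bash
python3 b.py
```

```text
bay x,y -0.0775 0.0014 [0.529  0.2735 0.0314] [-7.3 -1.   5.1] 13.55
```

>>> {"fn": "send_rows", "kwargs": {"steps": [[[0,0.002,0],[0,0,0],0],[[0,0.004,0],[0,0,0],0],[[0,0.006,0],[0,0,0],0],[[0,0.006,0],[0,0,0],0],[[0,0.006,0],[0,0,0],0]]}}

```text
time_s: 13.97
tool_pos: [0.5348, 0.2742, 0.0313]
tool_rot: [-179.8, -0.0, 97.2]
force: [-7.2, -1.1, 5.6]
grip_width: 0.0005
```

>>> {"fn": "send_rows", "kwargs": {"steps": [[[0,0.001,0],[0,0,0],0],[[0,0.002,0],[0,0,0],0],[[0,0.003,0],[0,0,0],0],[[0,0.003,0],[0,0,0],0],[[0,0.003,0],[0,0,0],0]]}}

```text
time_s: 14.38
tool_pos: [0.5346, 0.2742, 0.0313]
tool_rot: [-179.4, 0.0, 97.2]
force: [-16.0, -3.3, 13.3]
grip_width: 0.0006
```

```bash
python3 b.py
```

```text
bay x,y -0.0718 0.0014 [0.5346 0.2742 0.0313] [-16.   -3.3  13.3] 14.3833
```

>>> {"fn": "send_rows", "kwargs": {"steps": [[[0,-0.005,0],[0,0,0],0],[[0,-0.02,0],[0,0,0],0],[[0,-0.045,0],[0,0,0],0],[[0,-0.075,0],[0,0,0],0],[[0,-0.1,-0.01],[0,0,0],0]]}}

```text
time_s: 14.8
tool_pos: [0.4383, 0.2608, 0.0397]
tool_rot: [-179.8, 0.1, 97.1]
force: [-0.7, -0.1, 1.3]
grip_width: 0.0004
```

>>> {"fn": "send_rows", "kwargs": {"steps": [[[0,0,-0.03],[0,0,0],0],[[0,0,-0.06],[0,0,0],0],[[0,0,-0.09],[0,0,0],0],[[0,0,-0.12],[0,0,0],0],[[0,0,-0.13],[0,0,0],0]]}}

```text
time_s: 15.22
tool_pos: [0.4432, 0.2632, 0.1766]
tool_rot: [179.6, -0.2, 97.1]
force: [0.9, 1.0, 0.3]
grip_width: 0.0001
```

>>> {"fn": "send_rows", "kwargs": {"steps": [[[0,0,0],[0,0,0],0],[[0,0,0],[0,0,0],0],[[0,0,0],[0,0,0],0],[[0,0,0],[0,0,0],0],[[0,0,0],[0,0,0],0]]}}

```text
time_s: 15.63
tool_pos: [0.4397, 0.2612, 0.1694]
tool_rot: [-179.9, 0.1, 97.1]
force: [-0.6, -0.6, -0.5]
grip_width: 0.0002
```

```bash
python3 b.py; python3 -c "
from h import *
snap('wrist','w8.png');snap('side','s8.png');snap('scene','sc8.png')
a=cv2.imread('pics/s8.png')[135:215,255:375];cv2.imwrite('pics/z8.png',cv2.resize(a,None,fx=6,fy=6,interpolation=cv2.INTER_CUBIC))
a=cv2.imread('pics/sc8.png')[160:245,335:455];cv2.imwrite('pics/z9.png',cv2.resize(a,None,fx=6,fy=6,interpolation=cv2.INTER_CUBIC))"
```

```text
bay x,y -0.1675 0.0001 [0.4397 0.2612 0.1694] [-0.6 -0.6 -0.5] 15.6333
```

View pics/z8.png

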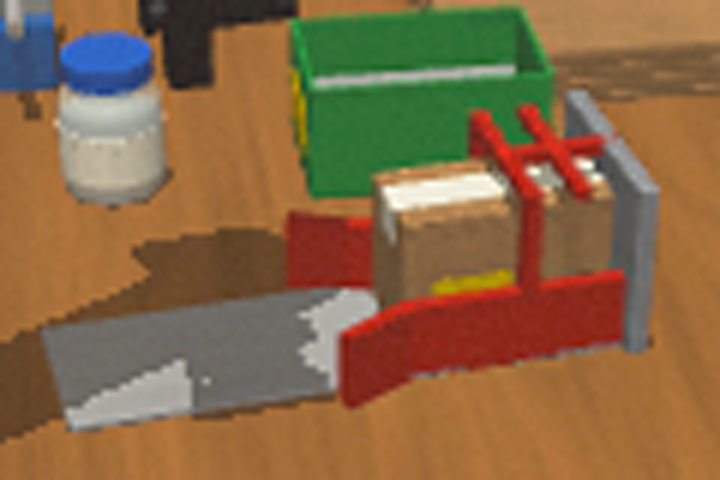

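View pics/z9.png

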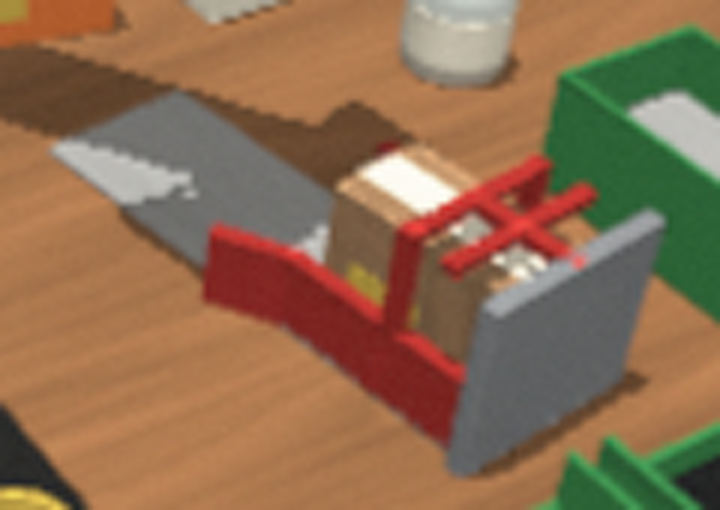

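View pics/s8.png

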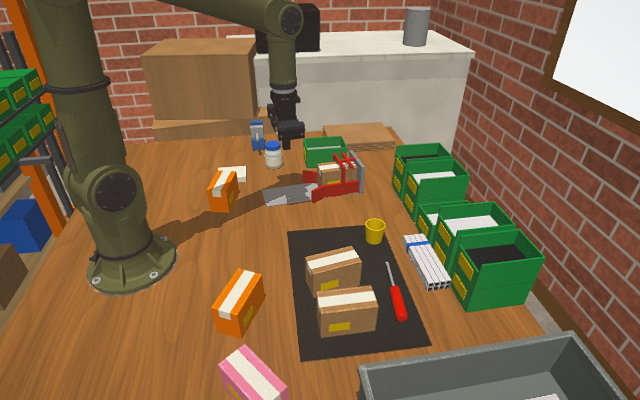

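```bash
python3 - <<'E'
from h import *
a=np.radians(7)
for n,pts,o in (('side',[(374,178),(398,212)],(255,135)),('scene',[(337,186),(415,146)],(335,160))):
    c=env.read_camera(n);c['rotation']=Rot.from_euler('xyz',c['rotation'],degrees=True).as_matrix()
    P=np.array([onz(c,x/6+o[0],y/6+o[1],.083)[:2] for x,y in pts]);m=P.mean(0)-[.606,.2815]
    print(n,P.round(4).tolist(),'bay',m@[np.cos(a),np.sin(a)],m@[-np.sin(a),np.cos(a)])
E
```

```text
side [[0.5433, 0.2937], [0.5503, 0.2552]] bay -0.05966560003343168 0.000212414096688743
scene [[0.553, 0.2488], [0.5459, 0.3054]] bay -0.056674787964776756 0.0025300608162700435
```

```bash
python3 -c "
from cell import env
print(env.sign_off())"
```

```text
the job is handed in; nothing more can be done
None
```

The heavy carton is fully home in the hold bay and the job is handed in, at about 16 s of the 67 s. It reports no verdict.

- **Which carton:** I did not lift all three. The first one, on the left of the row at about y = -0.01 m, read about 6 N at the wrist (about 0.6 kg). The good cartons can weigh at most 2.75 N, so I left the other two untouched.
- **Moving it:** I set it on the plate, regripped it above rail height and took it between the rails. For part of that stretch it was held about 1 mm above the plate rather than slid. I then released it and pushed its rear with closed fingers. At the stop the force rose from about 8 N to 16 N and the carton did not move further.
- **Last checks:**
  - The carton's rear edge sits at -60 mm (side view) and -57 mm (scene view) in the bay's frame, against -60 mm when fully home.
  - It is 0 to 3 mm off centre sideways and looks straight and upright between the rails.
  - The other two cartons and the bystanders look unmoved in the final pictures, and the gripper is clear.
- **Disagreement:** The scene and side cameras differ by up to 10 mm in y, so I placed the carton by wrist-camera measurements taken with the arm at rest.

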